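# Tuck the tray's front cover under the rear lid and hold it shut

## Task

Close the vial tray: pick up the loose metal front cover by its blue handle, tuck its rear edge in under the hinged rear lid without lifting the lid, and let the cover's two front holes down over the tray's two pins. Press the cover down against its sprung seal until it lies flush on the tray's rim, and finish while still holding it pressed down there (it springs back up if let go). Leave the kidney dish and the stapler where they are.

Things in the scene. Friction and masses are not known exactly. Their poses are not given: they have to be found in the camera images.
- tray: White vial tray fixed to the desk, 220 (x) x 180 (y) mm; origin at the centre of its underside, +x from front (pins) to rear (lid hinge), z up. Rim (top of front ledge and side walls) at z +50 mm; the fixed vials inside stay clear of the cover. Behind x = +50 mm the walls are 14 mm taller and carry the lid. Seated, the cover has cover_grip at x -45, y 0, z +70 mm here, its rear edge 25 mm under the lid.
- pin_left (a point): Tip of the left (+y) steel locating pin on the front ledge, 6 mm diameter with a tapered tip, 6 mm tall above the rim; at x -95, y +60, z +56 mm in the tray's frame; axes as the tray's.
- pin_right (a point): Tip of the right (-y) pin, likewise, at x -95, y -60, z +56 mm in the tray's frame.
- lid (a joint): Hinge of the rear lid (clear plastic 3 mm thick, 80 g, blue front edge); 0 = lying shut and level, where its underside is 15 mm above the rim; grows as its front edge rises (rad). It turns freely. The hinge lies at x +104, z +65 mm in the tray's frame.
- lid_edge (a point): Middle of the lower front edge of the rear lid, at x +15, y 0, z +65 mm in the tray's frame when the lid is shut.
- seal (a joint): Travel (m) of the black sprung seal rails inside the side walls (tray x -90 to 0 mm): 0 = up, 4 mm proud of the rim; 0.004 = pressed level with the rim, cover flush. Takes 3.5 N to start, 7.5 N fully down; the cover's own weight does not move it.
- cover_grip (a point): Centre of the blue handle bar of the loose cover; bar 12 (x) x 70 (y) mm, 32 mm tall, gripped across its 12 mm. The point is 20 mm above the plate's underside, 16 mm below the bar's top. Cover: flat aluminium plate 148 (x) x 172 (y) x 4 mm, 0.1-0.21 kg, lying on the desk; z up, +x to its rear edge (to be tucked), 85 mm from this point; the front edge, by the holes, is 63 mm away.
- cover_rear (a point): Middle of the cover's rear edge, half-way through its thickness; +85, 0, -18 mm from cover_grip in the cover's axes.
- hole_left (a point): Left (+y) through hole of the cover, 9 mm diameter, at the plate's underside; -50, +60, -20 mm from cover_grip in the cover's axes.
- hole_right (a point): Right (-y) hole, likewise; -50, -60, -20 mm from cover_grip.
- kidney_dish: Grey kidney dish, 102x200x40 mm, loose; origin at the centre of its underside. A bystander.
- stapler: Dark blue stapler, 36x130x43 mm, loose; origin at the centre of its underside. A bystander.

How it is judged:
By the outcome, as a careful person would: the job done as asked, in the order asked, and still so for the second after the job is handed in, while the arm keeps its last pose, push and grip.
It also fails if it takes over 38 s, if anything falls off the work surface, if the arm or the gripper's body presses on something with over 40 N, if the wrist force passes 120 N, or if a joint passes its speed limit or range.

## Robot

A 7-joint arm with a two-finger parallel gripper is mounted at the origin on a cart in front of the work surface, level with it; the furniture and walls round the work are solid. World frame = base frame: x ahead of the robot, y to its left, z up, the work surface at z = 0. Lengths are in m, angles in degrees, forces in N, time in s.
With the tool pointing down it reaches from about 0.425 to 0.875 m from the base axis. Payload 8.4 kg.
Tool frame: the origin (TCP) lies at the very end of the fingers, on their centre line; the grasp point (between the pads) lies 19 mm behind it; z points along the fingers, y is the direction in which the jaws open and shut (so a half turn about z gives the same grasp; the last joint's range is limited). The gripper opens to 85 mm and grips with 20 to 120 N. Pads are 22 mm wide; open, the fingers measure 114 mm over their backs; the gripper's body (76 mm by 85 mm) begins 54 mm behind the grasp point. The pads swing forward as they close: fully open they stand 13 mm farther back than shut.
Start: joints at [-5.684, 19.091, 2.286, 83.961, -0.768, 76.965, -3.352], TCP at [0.65, -0, 0.231] pointing down, gripper open.
Joint ranges: [-147.57, 147.57], [-21.85, 119.76], [-74.77, 79.35], [14.55, 137.4], [-85.83, 265.84], [4.83, 119.75], [-152.11, 152.11]. Speed limits (degrees/s): [127.2, 127.2, 159.86, 159.86, 180, 180, 180].

## Interface

Orientations are given as a 3x3 rotation matrix whose columns are the frame's x, y, z axes.
In Python, from station import r, grab_frame gives the robot as it stands.
- The arm moves only by the tool servo_tool, never from a script. Its argument "motion" is a list that holds one entry, the list of rows, each a list of 7 numbers: the turn, a rotation vector about the world's x, y, z in rad, then the shift along the world's x, y, z in cm, then the finger opening in cm, from 0 to 8.54. In form: [[[rx, ry, rz, dx, dy, dz, claw], ...]]. A call has 1 to 10 rows; each row shifts and turns the commanded pose from where the row before left it; what a row does not reach is not made up. A row lasts 1/8 s, in which the tool goes at most 62.5 mm and 10.7 degrees, less where a joint would pass 70% of its speed; a pose out of reach is approached as far as the arm can. A call with a gripper value outside its range is refused whole. The fingers move at their own pace and stop on an object; "grip_force" is the grip in N (left out, the last holds). Time passes only in rows, so rows that do not move let the fingers close. It gives the time, the measured TCP pose, the force and the opening at its end, in the units of the state.
- r.get_obs(): the state, without advancing time (a new reading comes with each control period).
- grab_frame(name): name is "scene" or "side" or "wrist"; returns a dict with "color" (480x640x3 uint8, red, green, blue), "range_z" (480x640 float32, m along the optical axis (not along the pixel's ray), 0 where there is no reading), "vertical_fov" (degrees; the focal length in pixels is half the picture's height over the tangent of half this angle, whatever the lens; pixels are square), "cx", "cy" (the principal point, pixels), "k1" (the pictures are not rectified: a ray, as slopes to the right and down, at radius r is drawn at 1 + k1 r^2 times it, then the intrinsics apply), "eye" and "rotation" of the camera in the world. Camera axes: x right, y down, z forward; pixel columns grow to the right and rows downward; lengths in m; the calibration is good to about 2 mm. A picture is of the moment at which its call begins.
- r.finish_job(): hands the job in, once; it reports no verdict.
The state is a dict: "clock": time; "qpos": joint angles; "dq": joint speeds; "joint_torque": joint torques, N m; "position": TCP position; "ee_rot": TCP orientation; "contact_force": force on the tool from outside, world axes, zero at the start; "torque": the same for the moment, N m; "width": finger opening in m.
Only numpy, scipy, OpenCV 4.12 (cv2) and the standard library are available. Lean on these libraries where they do the work, as an engineer would, in place of code of your own. Each camera call takes 0.05 s, during which the arm holds its last target.

## Working session

There is one attempt and no reset: what is moved stays moved. The work goes in short steps, Python scripts to look and compute and a tool call to move; the robot and the scene stay as the last step left them, time stands still between calls to the robot, and variables do not carry over. Pictures are saved under pics/ and viewed, and the job is handed in when it is done.

Besides the shell and the picture viewer there is one more tool, called after "Emit:" as name([rows], argument=value, ...), one row to a line, values as JSON. servo_tool: Moves the arm, as the interface text tells. Its arguments: {"type":"object","properties":{"motion":{"type":"array"},"grip_force":{"type":"number"}},"required":["motion"]}

```bash
ls; mkdir -p pics
cat > h.py <<'E'
import numpy as np, cv2, pickle
from station import r, grab_frame
def grab(n,tag):
    f=grab_frame(n); pickle.dump(f,open(f'pics/{tag}.pkl','wb'))
    cv2.imwrite(f'pics/{tag}.png',f['color'][:,:,::-1]); return f
def load(tag): return pickle.load(open(f'pics/{tag}.pkl','rb'))
def K(f):
    fl=f['color'].shape[0]/2/np.tan(np.radians(f['vertical_fov'])/2)
    return np.array([[fl,0,f['cx']],[0,fl,f['cy']],[0,0,1.]]), np.array([f['k1'],0,0,0,0.])
def rays(f,uv):
    k,d=K(f); p=cv2.undistortPointsIter(np.array(uv,float).reshape(-1,1,2),k,d,None,None,(3,50,1e-9)).reshape(-1,2)
    return np.c_[p,np.ones(len(p))]@np.array(f['rotation']).T
def plane(f,uv,z):
    w=rays(f,uv); e=np.array(f['eye']); t=(z-e[2])/w[:,2]; return e+w*t[:,None]
def cloud(f,uv):
    uv=np.array(uv,int).reshape(-1,2); return np.array(f['eye'])+rays(f,uv)*f['range_z'][uv[:,1],uv[:,0]][:,None]
def proj(f,P):
    R=np.array(f['rotation']); c=(np.array(P)-np.array(f['eye']))@R; k,d=K(f)
    return cv2.projectPoints(c.reshape(-1,1,3),np.zeros(3),np.zeros(3),k,d)[0].reshape(-1,2)
E
python3 - <<'E'
from h import *
for n in ("scene","side","wrist"):
    f=grab(n,n+'0'); print(n,f['eye'],f['rotation'],f['vertical_fov'],f['k1'],f['cx'],f['cy'])
print(r.get_obs())
E
```

```text
pics
scene [ 0.06799462 -0.7699466   0.66287612] [[ 0.77872672 -0.37390527  0.50376537]
 [-0.62718607 -0.4449012   0.63929692]
 [-0.01491067 -0.81379221 -0.58096463]] 54.86683812110241 -0.003520549078575434 318.88783767597647 252.23872157968256
side [ 0.38677474 -0.95436087  0.51465126] [[ 0.9764072  -0.10568359  0.18830816]
 [-0.21554623 -0.42453515  0.87938031]
 [-0.01299263 -0.89922238 -0.43729888]] 55.482825026674526 -0.08917858946770314 318.81562057970325 236.73942835436426
wrist [0.64893495 0.07244165 0.37466651] [[ 9.99996245e-01  1.55724146e-03 -2.25513532e-03]
 [ 8.51853877e-04 -9.58735404e-01 -2.84298611e-01]
 [-2.60479966e-03  2.84295622e-01 -9.58733130e-01]] 66.10991165100853 -0.051158294681946805 326.58199792072304 248.17452017627718
{'clock': 0.15, 'qpos': array([-5.6833803 , 19.12338494,  2.28395751, 83.99796878, -0.76742923,
       76.96576769, -3.35207586]), 'dq': array([ 0.03905976, -0.12191107, -0.1576152 , -0.12297719, -0.03439777,
       -0.04251201,  0.01292827]), 'joint_torque': array([ 1.83829346e-03, -6.59043789e+01,  1.36682332e+00, -4.05872834e+01,
        1.70135766e-02,  9.73434420e-03, -6.22943548e-05]), 'position': array([ 6.49653597e-01, -1.95899304e-05,  2.30627388e-01]), 'ee_rot': array([[ 1.33026531e-05,  9.99999216e-01, -1.25202445e-03],
       [ 9.99999996e-01, -1.34079811e-05, -8.41177387e-05],
       [-8.41344598e-05, -1.25202333e-03, -9.99999213e-01]]), 'contact_force': array([-0.19602603,  0.55632316, -0.58668647]), 'torque': array([-0.05086429,  0.02890479, -0.00525231]), 'width': 0.0851969222674919}
```

View pics/scene0.png

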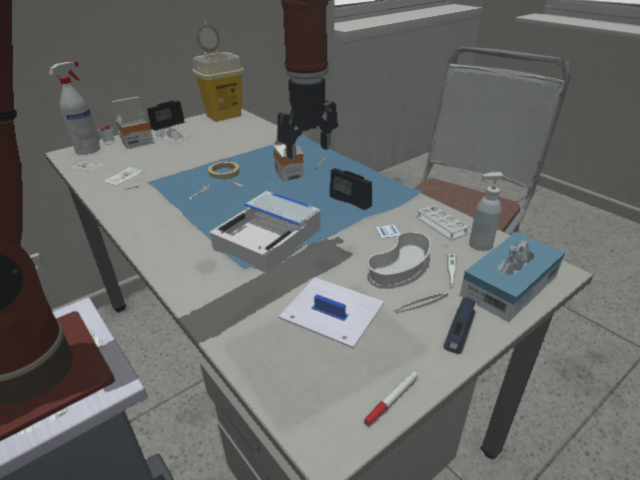

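View pics/side0.png

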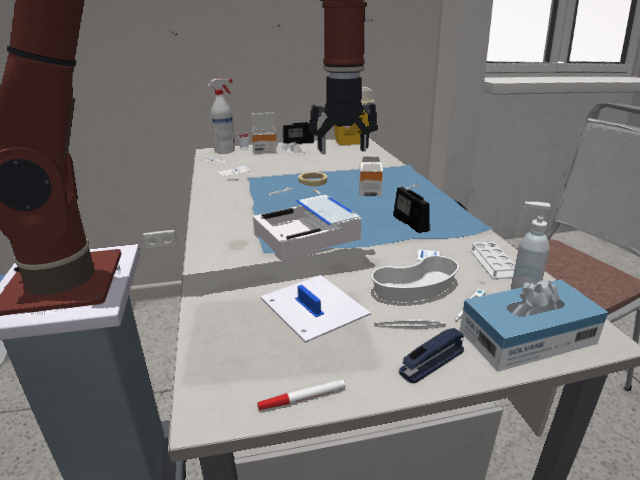

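View pics/wrist0.png

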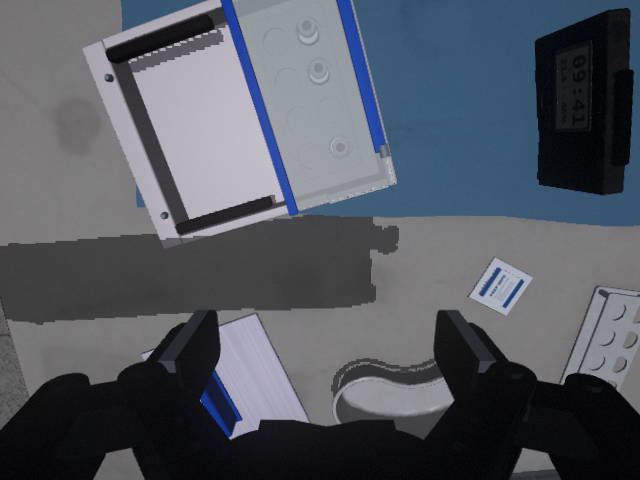

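The wrist view shows the tray's pins at about (109,77) and (164,215). The scene view shows the cover's holes at about (292,316) and (345,337), with the blue bar at about (330,305). I'll measure these next.

Run:
```python
from h import *
w=load('wrist0'); s=load('scene0'); d=load('side0')
# zoom crops
def crop(f,x0,y0,x1,y1,k): return cv2.resize(f['color'][y0:y1,x0:x1,::-1],None,fx=k,fy=k,interpolation=cv2.INTER_NEAREST)
cv2.imwrite('pics/c1.png',crop(w,80,50,200,250,3))
cv2.imwrite('pics/c2.png',crop(s,270,265,400,350,6))
cv2.imwrite('pics/c3.png',crop(d,250,265,380,345,6))
p=plane(w,[(109,77.5),(164.5,215.5)],0.056);print(p,np.linalg.norm(p[0]-p[1]))
for f,box in((s,(300,285,355,325)),(d,(290,280,328,320))):
    hsv=cv2.cvtColor(f['color'],cv2.COLOR_RGB2HSV); m=cv2.inRange(hsv,(105,150,60),(130,255,255))
    x0,y0,x1,y1=box; mm=np.zeros_like(m); mm[y0:y1,x0:x1]=m[y0:y1,x0:x1]
    v,u=np.nonzero(mm); P=cloud(f,np.c_[u,v]); 
    top=P[P[:,2]>0.03]; print(len(P),P[:,2].max(),np.percentile(P[:,2],[5,50,95]))
    t=P[(P[:,2]>.0335)]
    rc=cv2.minAreaRect((t[:,:2]*1000).astype(np.float32)); print('top rect',rc)
for f,pts in((s,[(292,316),(345,337)]),(d,[(278,297),(303,330)])):
    p=plane(f,pts,0.004);print(p,np.linalg.norm(p[0]-p[1]))
```

```text
[[0.47059783 0.12285361 0.056     ]
 [0.50417776 0.00798661 0.056     ]] 0.1196747184433438
143 0.03863483268735768 [0.00649817 0.03543443 0.03746279]
top rect ((521.4466552734375, -227.12576293945312), (10.687188148498535, 64.5123291015625), 21.366195678710938)
422 0.5146512555535946 [0.00513194 0.02188512 0.03550598]
top rect ((465.2832946777344, -577.3734130859375), (769.195556640625, 38.353668212890625), 81.09069061279297)
[[ 0.45523625 -0.18522582  0.004     ]
 [ 0.49989991 -0.29919321  0.004     ]] 0.12240672664521511
[[ 0.46660587 -0.17938245  0.004     ]
 [ 0.49579824 -0.29705049  0.004     ]] 0.12123514755224041
```

View pics/c1.png

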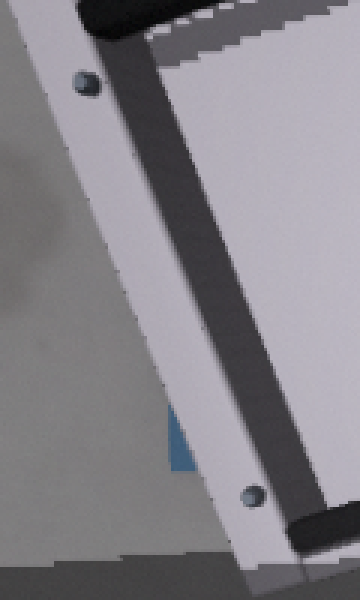

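View pics/c2.png

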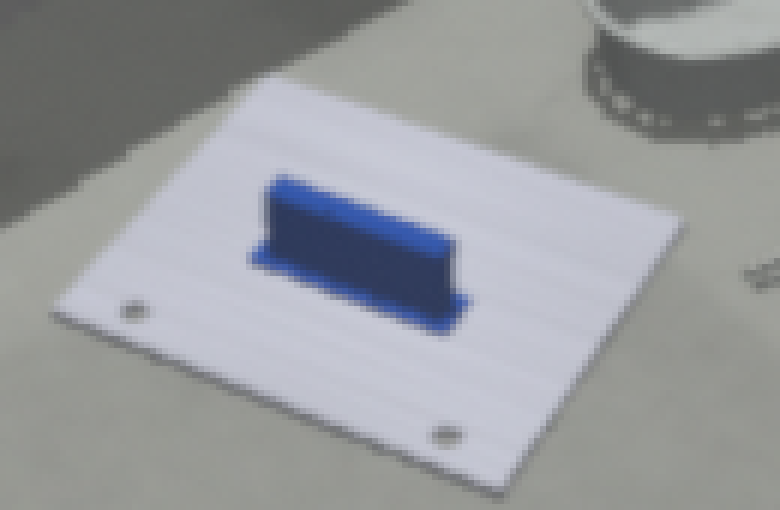

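View pics/c3.png

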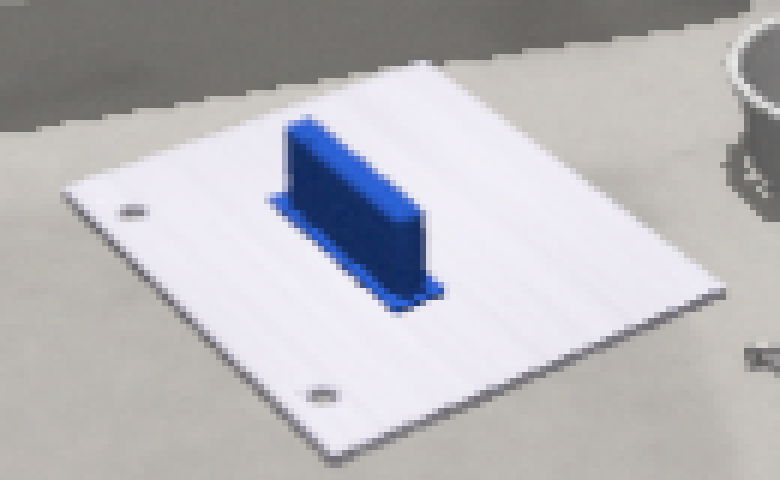

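Run:
```python
from h import *
w=load('wrist0'); s=load('scene0'); d=load('side0')
def rep(n,p,z):
    v=p[0]-p[1]; yaw=np.degrees(np.arctan2(v[1],v[0]))-90; m=p.mean(0); a=np.radians(yaw)
    g=m[:2]+0.05*np.array([np.cos(a),np.sin(a)]); print(n,'sep',np.linalg.norm(v),'yaw',yaw,'grip',g)
rep('pins wrist',plane(w,[(108.8,77.5),(163.8,214.8)],0.056),0)
o=np.array([269.5,264.5]);rep('cover scene',plane(s,o+np.array([(134,310),(446,434)])/6,0.004),0)
o=np.array([249.5,264.5]);rep('cover side',plane(d,o+np.array([(132,211),(322,394)])/6,0.004),0)
o=np.array([269.5,264.5]);print('bar top corners',plane(s,o+np.array([(284,178),(270,190),(442,252),(455,240)])/6,0.036))
o=np.array([249.5,264.5]);print(plane(d,o+np.array([(287,124),(305,117),(425,208),(397,218)])/6,0.036))
```

```text
pins wrist sep 0.11896187987028405 yaw 16.200877460163184 grip [0.53503848 0.07968979]
cover scene sep 0.1202484141343861 yaw 21.343437144556574 grip [ 0.5231333  -0.22320925]
cover side sep 0.11979978626320786 yaw 21.258422683928757 grip [ 0.52088046 -0.22364711]
bar top corners [[ 0.51457013 -0.1937821   0.036     ]
 [ 0.50694817 -0.19561662  0.036     ]
 [ 0.53151586 -0.25702844  0.036     ]
 [ 0.53878983 -0.25534551  0.036     ]]
[[ 0.5046396  -0.19493601  0.036     ]
 [ 0.51118749 -0.19204391  0.036     ]
 [ 0.53797781 -0.2537685   0.036     ]
 [ 0.5283055  -0.257155    0.036     ]]
```

Emit:
servo_tool([
  [[0,0,0.07,-2.3,0.1,0,8.5],[0,0,0.07,-2.3,0.1,0,8.5],[0,0,0.07,-2.3,0.1,0,8.5],[0,0,0.073,-2.4,0,0,8.5],[0,0,0,0,0,0,8.5],[0,0,0,0,0,0,8.5],[0,0,0,0,0,0,8.5]],
], grip_force=60)

```text
clock: 1.02
position: [0.5575, 0.003, 0.2311]
ee_rot: [[-0.279, 0.96, -0.0], [0.96, 0.279, -0.0], [0.0, -0.0, -1.0]]
contact_force: [-0.5, 0.6, -0.1]
width: 0.0852
```

Run:
```python
from h import *
f=grab('wrist','w1'); o=r.get_obs(); print(o['clock'],o['position'],o['ee_rot'],o['dq'].max());
```

```text
1.075 [0.55742993 0.00299623 0.23104941] [[-2.78714844e-01  9.60373851e-01 -3.18418206e-04]
 [ 9.60373903e-01  2.78714843e-01 -4.88983959e-05]
 [ 4.17871394e-05 -3.19429244e-04 -9.99999948e-01]] 0.16887538572805533
```

View pics/w1.png

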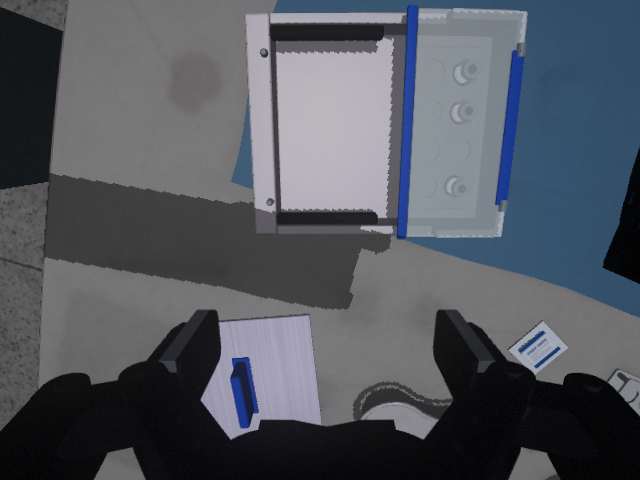

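Emit:
servo_tool([
  [[0,0,0.01,0,-3.5,0,8.5],[0,0,0.02,0,-5,-0.2,8.5],[0,0,0.02,-0.1,-5,-1,8.5],[0,0,0.02,-0.2,-5,-1,8.5],[0,0,0.02,-0.2,-5,-1,8.5],[0,0,0,-0.1,-4.5,-1,8.5],[0,0,0,0,-2.15,-1,8.5],[0,0,0,0,0,0,8.5],[0,0,0,0,0,0,8.5],[0,0,0,0,0,0,8.5]],
])

```text
clock: 2.33
position: [0.5517, -0.2971, 0.1798]
ee_rot: [[-0.366, 0.931, 0.001], [0.931, 0.366, 0.0], [0.0, 0.001, -1.0]]
contact_force: [0.1, -0.6, -0.1]
width: 0.0846
```

Run:
```python
from h import *
f=grab('wrist','w2'); o=r.get_obs(); print(o['clock'],o['position'],o['ee_rot'],o['dq'].max());
```

```text
2.375 [ 0.55163766 -0.29727378  0.17981785] [[-3.66023695e-01  9.30605225e-01  7.55160435e-04]
 [ 9.30605522e-01  3.66023687e-01  1.54209707e-04]
 [-1.32898247e-04  7.59200877e-04 -9.99999703e-01]] 0.2813543619009422
```

View pics/w2.png

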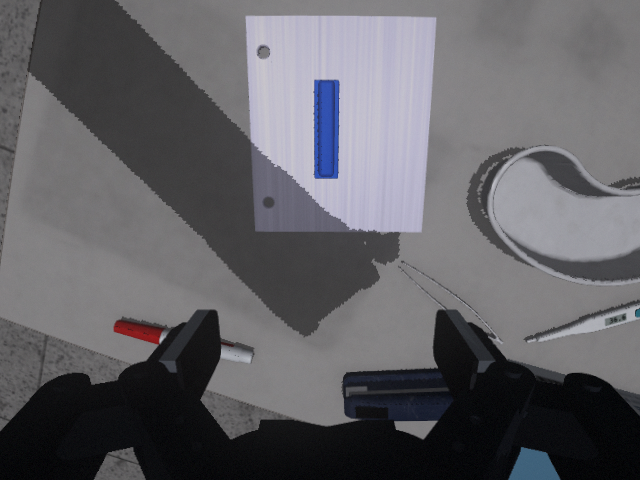

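Both views line up well. The pins are at (264,53) and (270,202), and the holes at (263.5,52) and (268,203). Next I'll take sub-pixel positions.

Run:
```python
from h import *
def crop(f,x0,y0,k=14,n=22): return cv2.resize(f['color'][y0:y0+n,x0:x0+n,::-1],None,fx=k,fy=k,interpolation=cv2.INTER_NEAREST)
a,b=load('w1'),load('w2')
im=np.vstack([np.hstack([crop(a,253,41),crop(a,259,191)]),np.hstack([crop(b,253,41),crop(b,258,191)])])
cv2.imwrite('pics/c4.png',im)
def rep(n,p):
    v=p[0]-p[1]; yaw=np.degrees(np.arctan2(v[1],v[0]))-90; m=p.mean(0); t=np.radians(yaw)
    print(n,'sep',np.linalg.norm(v),'yaw',yaw,'grip',m[:2]+0.05*np.array([np.cos(t),np.sin(t)]))
for f,n,pts,z in((a,'pins',[(264,53),(270,202)],.056),(b,'holes',[(263.5,52),(268.3,202.5)],.004)):
    g=cv2.cvtColor(f['color'],cv2.COLOR_RGB2GRAY).astype(float)
    out=[]
    for u,v in pts:
        u0,v0=int(u),int(v); w=g[v0-11:v0+12,u0-11:u0+12]; med=np.median(g[v0-7:v0+8,u0-7:u0+8]); 
        yy,xx=np.mgrid[-11:12,-11:12]; d=np.clip(med-w-15,0,60)*(np.hypot(xx+u0-u,yy+v0-v)<8.5)
        out.append((u0+(d*xx).sum()/d.sum(),v0+(d*yy).sum()/d.sum()))
    print(out); rep(n,plane(f,out,z)); rep(n+' eye',plane(f,pts,z))
hsv=cv2.cvtColor(b['color'],cv2.COLOR_RGB2HSV); m=cv2.inRange(hsv,(105,150,60),(130,255,255)); m[:,:300]=0;m[190:]=0;m[:,350:]=0
v,u=np.nonzero(m);P=cloud(b,np.c_[u,v]);t=P[P[:,2]>.032];print(len(t),np.median(t[:,2]),cv2.minAreaRect((t[:,:2]*1000).astype(np.float32)))
```

```text
[(np.float64(266.4036823303105), np.float64(52.91096455070074)), (np.float64(272.98165810711663), np.float64(201.58596233797994))]
pins sep 0.11886236364238216 yaw 16.662003999616033 grip [0.536658   0.08059817]
pins eye sep 0.11917017547071346 yaw 16.31922223159843 grip [0.53462366 0.07948251]
[(np.float64(261.3475836431227), np.float64(48.68959107806691)), (np.float64(268.1403162055336), np.float64(202.10671936758894))]
holes sep 0.12269683158289324 yaw 21.785701296505067 grip [ 0.5197004  -0.22200679]
holes eye sep 0.12059924511417566 yaw 21.08191970109499 grip [ 0.52124715 -0.22355833]
1513 0.03719049203782876 ((521.2269287109375, -223.4041748046875), (11.991344451904297, 68.67251586914062), 21.195058822631836)
```

View pics/c4.png

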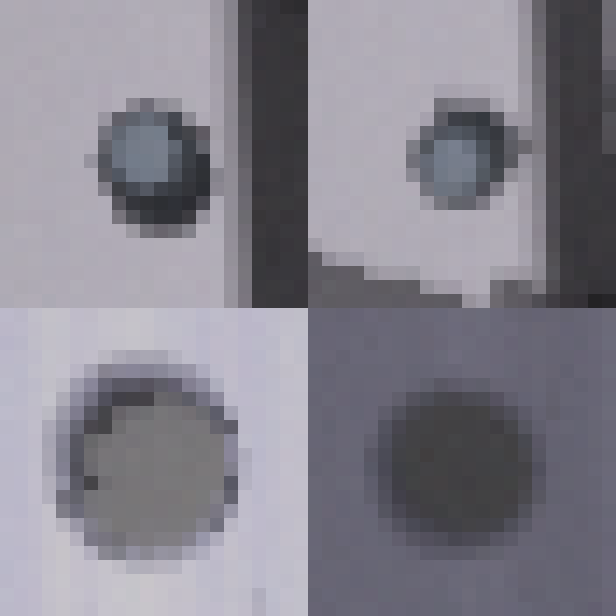

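Run:
```python
from h import *
a,b=load('w1'),load('w2')
def rep(n,p):
    v=p[0]-p[1]; yaw=np.degrees(np.arctan2(v[1],v[0]))-90; m=p.mean(0); t=np.radians(yaw)
    print(n,'sep',np.linalg.norm(v),'yaw',yaw,'grip',m[:2]+0.05*np.array([np.cos(t),np.sin(t)]))
rep('pins',plane(a,[(262.9,51.6),(268.6,202.1)],.056)); rep('holes',plane(b,[(263,51.5),(268,201.7)],.004))
# tray outer-front edge check / yaw from lid blue front edge
hsv=cv2.cvtColor(a['color'],cv2.COLOR_RGB2HSV); m=cv2.inRange(hsv,(105,150,60),(130,255,255)); m[:,:390]=0;m[:,425:]=0;m[245:]=0
v,u=np.nonzero(m); p=plane(a,np.c_[u,v].astype(float),.068); l=cv2.fitLine((p[:,:2]*1000).astype(np.float32),cv2.DIST_L2,0,.01,.01).ravel(); print('lid edge yaw',np.degrees(np.arctan2(l[1],l[0]))-90,p[:,:2].mean(0),r.get_obs()['position'])
```

```text
pins sep 0.12029174534447046 yaw 16.130412632186435 grip [0.53354694 0.07949236]
holes sep 0.12026434508528702 yaw 21.152510068795124 grip [ 0.52074089 -0.2231133 ]
lid edge yaw -163.68124 [0.59333729 0.10486928] [ 0.55163766 -0.29727378  0.17981785]
```

Emit:
servo_tool([
  [[0,0,-0.005,-1,2.5,-2,8.5],[0,0,0,-1,2.5,-3,8.5],[0,0,0,-1.1,2.45,-3,8.5],[0,0,0,0,0,-3,8.5],[0,0,0,0,0,0,8.5],[0,0,0,0,0,0,8.5],[0,0,0,0,0,0,8.5]],
])

```text
clock: 3.25
position: [0.521, -0.2246, 0.0709]
ee_rot: [[-0.359, 0.933, 0.002], [0.933, 0.359, -0.001], [-0.002, 0.002, -1.0]]
contact_force: [1.4, -0.5, 0.3]
width: 0.0849
```

Run:
```python
from h import *
o=r.get_obs(); print(o['clock'],o['position'],o['ee_rot'],np.abs(o['dq']).max(),o['contact_force'])
f=grab('wrist','w3')
```

```text
3.25 [ 0.52099603 -0.22460485  0.07086039] [[-3.59401295e-01  9.33180321e-01  2.27985140e-03]
 [ 9.33181786e-01  3.59403823e-01 -8.04111598e-04]
 [-1.56976843e-03  1.83851705e-03 -9.99997078e-01]] 0.4083638398824099 [ 1.38327397 -0.5052461   0.32150292]
```

View pics/w3.png

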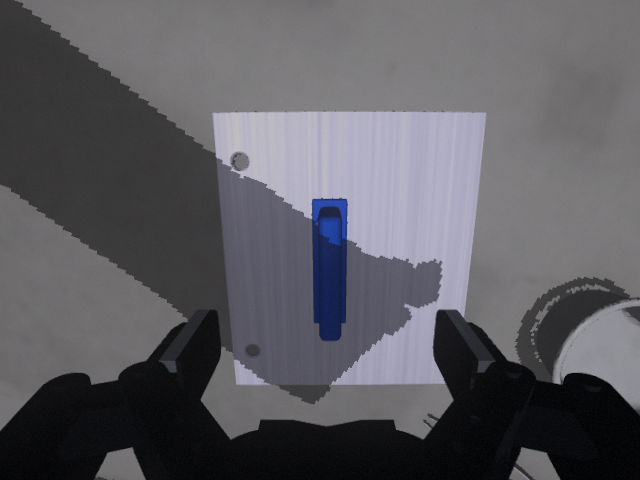

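Run:
```python
from h import *
for t,row,us in(('w3',230,range(300,360,3)),('w2',130,range(306,348,2))):
    b=load(t); print([(u,round(float(cloud(b,[(u,row)])[0,2]*1000),1)) for u in us])
```

```text
[(300, 5.4), (303, 6.3), (306, 3.8), (309, 5.1), (312, 7.7), (315, 8.4), (318, 35.4), (321, 36.5), (324, 37.0), (327, 38.0), (330, 37.9), (333, 37.3), (336, 38.1), (339, 37.1), (342, 8.3), (345, 7.2), (348, 6.3), (351, 4.3), (354, 5.8), (357, 5.1)]
[(306, 6.0), (308, 6.2), (310, 4.9), (312, 5.3), (314, 7.7), (316, 8.3), (318, 33.8), (320, 35.7), (322, 37.8), (324, 37.7), (326, 36.7), (328, 37.9), (330, 37.3), (332, 36.0), (334, 8.4), (336, 8.2), (338, 6.3), (340, 4.7), (342, 6.4), (344, 5.5), (346, 5.5)]
```

Emit:
servo_tool([
  [[0,0,0,0,0.15,-2.5,8.5],[0,0,0,0,0,-2.4,8.5],[0,0,0,0,0,-1.1,8.5],[0,0,0,0,0,0,4],[0,0,0,0,0,0,0.5],[0,0,0,0,0,0,0.5],[0,0,0,0,0,0,0.5],[0,0,0,0,0,0,0.5],[0,0,0,0,0,0,0.5]],
], grip_force=80)

```text
clock: 4.42
position: [0.5205, -0.2227, 0.0101]
ee_rot: [[-0.36, 0.933, 0.001], [0.933, 0.36, -0.0], [-0.001, 0.001, -1.0]]
contact_force: [-0.7, 0.7, 6.0]
width: 0.0106
```

Run:
```python
from h import *
o=r.get_obs(); print(o['clock'],o['position'],o['ee_rot'],np.abs(o['dq']).max(),o['contact_force'],o['width'])
f=grab('wrist','w4')
```

```text
4.425 [ 0.52048022 -0.22265581  0.0100952 ] [[-3.59767260e-01  9.33041508e-01  1.03130711e-03]
 [ 9.33041865e-01  3.59767705e-01 -2.78229252e-04]
 [-6.30630432e-04  8.62154931e-04 -9.99999429e-01]] 0.14168815951272729 [-0.66021377  0.7272485   6.01997835] 0.01058243805060157
```

View pics/w4.png

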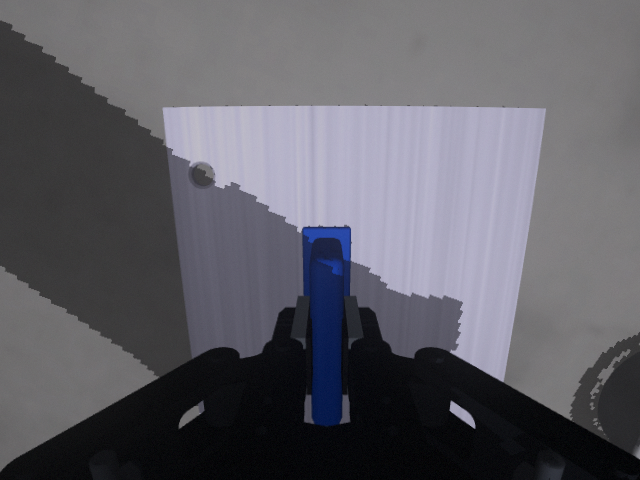

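Emit:
servo_tool([
  [[0,0,0,0,0,1,0.5],[0,0,0,0,0,3,0.5],[0,0,0,0,0,4.5,0.5],[0,0,0,0,0.5,4.5,0.5],[0,0,-0.01,-0.4,2.5,0,0.5],[0,0,-0.012,-0.5,4,0,0.5],[0,0,-0.013,-0.5,4,0,0.5],[0,0,-0.013,-0.5,4,0,0.5],[0,0,-0.013,-0.5,4,0,0.5],[0,0,-0.013,-0.5,4,0,0.5]],
])

```text
clock: 5.72
position: [0.4905, 0.0086, 0.1398]
ee_rot: [[-0.289, 0.957, 0.0], [0.957, 0.289, -0.0], [-0.0, 0.0, -1.0]]
contact_force: [0.1, 0.6, -2.0]
width: 0.0105
```

Emit:
servo_tool([
  [[-0.006,0.022,-0.01,-0.4,3.5,0,0.5],[-0.006,0.022,-0.004,-0.2,2.4,-1,0.5],[-0.0074,0.0231,0,0,0,-1,0.5],[0,0,0,0,0,-1,0.5],[0,0,0,0,0,0,0.5],[0,0,0,0,0,0,0.5],[0,0,0,0,0,0,0.5]],
])

```text
clock: 6.6
position: [0.4852, 0.0661, 0.1098]
ee_rot: [[-0.276, 0.959, -0.066], [0.961, 0.275, -0.019], [0.0, -0.069, -0.998]]
contact_force: [0.0, -0.3, -1.0]
width: 0.0105
```

```bash
cat >> h.py <<'E'
def st():
    o=r.get_obs(); R=o['ee_rot']; y=R[:,1]
    # cover axes: x=tool y, y=tool x, z=-tool z
    yaw=np.degrees(np.arctan2(y[1],y[0])); 
    print('t',round(o['clock'],2),'pos mm',np.round(o['position']*1000,2),'yaw',round(yaw,2),'pitch(down+)',round(np.degrees(-np.arcsin(y[2])),2),'roll',round(np.degrees(np.arcsin(R[2,0])),2),'F',np.round(o['contact_force'],1),'w',round(o['width']*1000,1),'dq',round(np.abs(o['dq']).max(),2)); return o
E
python3 - <<'E'
from h import *
st(); f=grab('wrist','w5');g=grab('side','s5');
E
```

```text
t 6.6 pos mm [485.21  66.09 109.75] yaw 16.0 pitch(down+) 3.96 roll 0.0 F [ 0.  -0.3 -1. ] w 10.5 dq 0.23
```

View pics/w5.png

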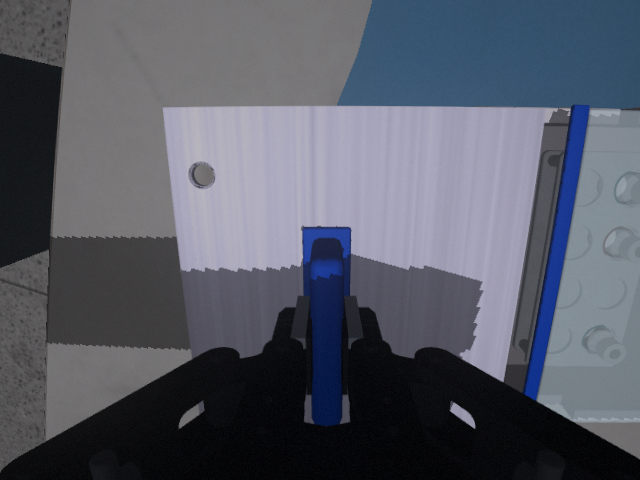

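View pics/s5.png

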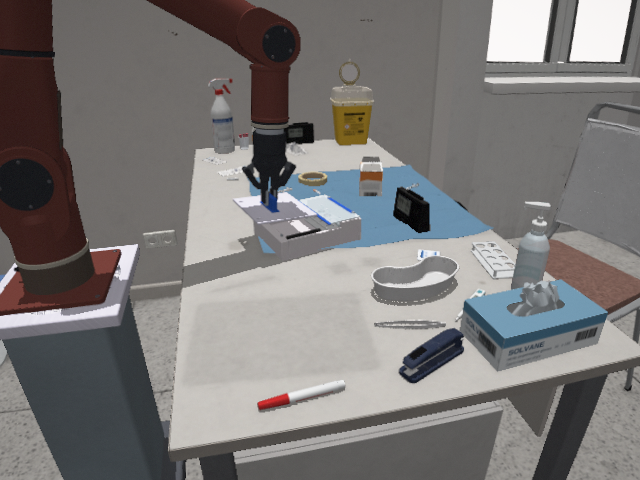

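Run:
```python
from h import *
b,c=load('w2'),load('w4')
print(plane(b,[(263,51.5)],.004),plane(c,[(201.5,175),(202,174.5)],.004))
im=load('w5')['color'][160:192,186:218,::-1]; cv2.imwrite('pics/c5.png',cv2.resize(np.hstack([c['color'][160:192,186:218,::-1],im]),None,fx=10,fy=10,interpolation=cv2.INTER_NEAREST))
```

```text
[[ 0.45241093 -0.18507522  0.004     ]] [[ 0.45122863 -0.18603699  0.004     ]
 [ 0.45136456 -0.18577172  0.004     ]]
```

View pics/c5.png

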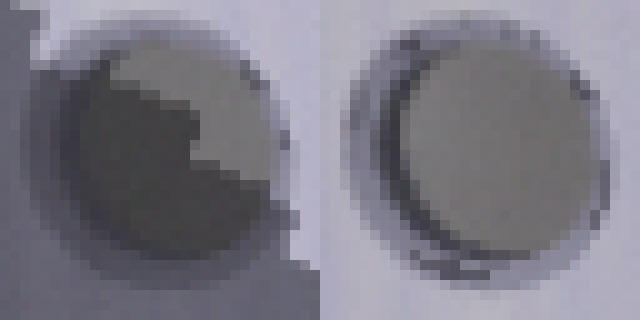

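Emit:
servo_tool([
  [[0,0,0,0,0,-1.5,0.5],[0,0,0,0,0,-1.5,0.5],[0,0,0,0,0,-0.65,0.5],[0,0,0,0,0,0,0.5],[0,0,0,0,0,0,0.5]],
])

```text
clock: 7.32
position: [0.4852, 0.0665, 0.073]
ee_rot: [[-0.276, 0.959, -0.067], [0.961, 0.276, -0.019], [0.0, -0.069, -0.998]]
contact_force: [0.1, 0.3, -1.3]
width: 0.0105
```

Run:
```python
from h import *
st(); f=grab('wrist','w6');g=grab('side','s6');
cv2.imwrite('pics/c6.png',cv2.resize(g['color'][180:270,210:380,::-1],None,fx=4.5,fy=4.5))
```

```text
t 7.33 pos mm [485.2   66.55  73.02] yaw 16.04 pitch(down+) 3.98 roll 0.01 F [ 0.1  0.3 -1.3] w 10.5 dq 0.36
```

View pics/c6.png

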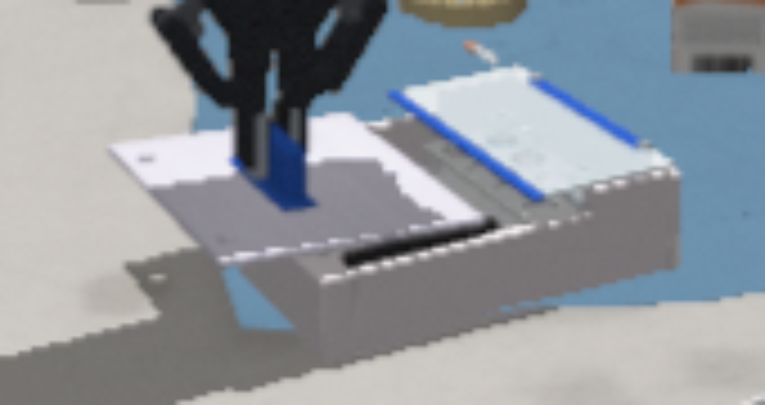

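View pics/w6.png

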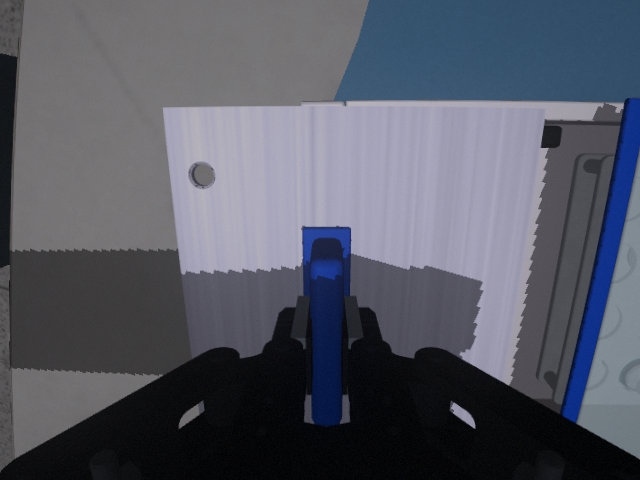

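The side view shows the cover's rear edge just above the seal rails and clear of the blue lid edge. Sliding it in now.

Emit:
servo_tool([
  [[0,0,0,0.5,0.1,0,0.5],[0,0,0,0.8,0.25,0,0.5],[0,0,0,0.8,0.24,0,0.5],[0,0,0,0.78,0.24,0,0.5],[0,0,0,0,0,0,0.5],[0,0,0,0,0,0,0.5]],
])

```text
clock: 8.18
position: [0.5136, 0.0747, 0.0726]
ee_rot: [[-0.276, 0.959, -0.068], [0.961, 0.276, -0.019], [0.0, -0.07, -0.998]]
contact_force: [-0.5, -0.6, -0.9]
width: 0.0104
```

Run:
```python
from h import *
st(); f=grab('wrist','w7');g=grab('side','s7');
cv2.imwrite('pics/c7.png',cv2.resize(g['color'][180:270,210:380,::-1],None,fx=4.5,fy=4.5))
```

```text
t 8.18 pos mm [513.56  74.74  72.64] yaw 16.04 pitch(down+) 4.03 roll 0.01 F [-0.5 -0.6 -0.9] w 10.4 dq 0.37
```

View pics/c7.png

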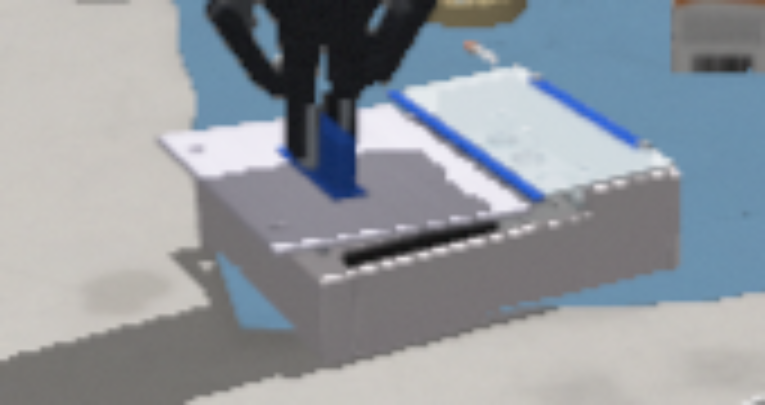

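View pics/w7.png

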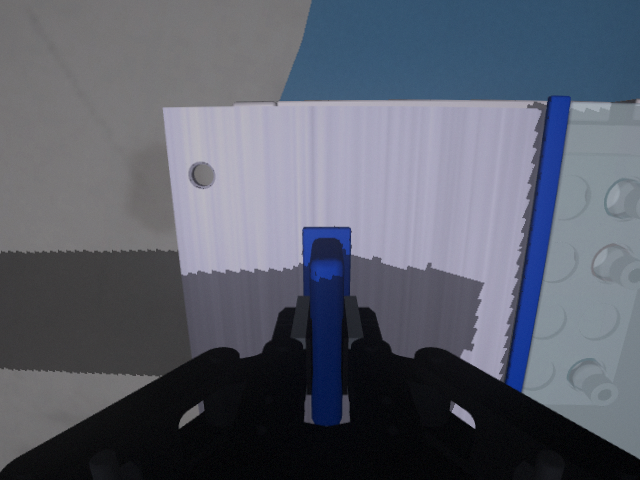

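Emit:
servo_tool([
  [[0,0,0,0.7,0.18,0,0.5],[0,0,0,0.7,0.18,-0.05,0.5],[0,0,0,0.6,0.17,-0.05,0.5],[0,0,0,0,0,0,0.5],[0,0,0,0,0,0,0.5],[0,0,0,0,0,0,0.5]],
])

```text
clock: 9.02
position: [0.5336, 0.08, 0.0718]
ee_rot: [[-0.276, 0.959, -0.067], [0.961, 0.276, -0.019], [0.0, -0.07, -0.998]]
contact_force: [0.0, 0.2, -2.6]
width: 0.0109
```

Run:
```python
from h import *
st(); f=grab('wrist','w8');g=grab('side','s8');
cv2.imwrite('pics/c8.png',cv2.resize(g['color'][180:270,210:380,::-1],None,fx=4.5,fy=4.5))
cv2.imwrite('pics/c9.png',cv2.resize(f['color'][155:195,182:222,::-1],None,fx=12,fy=12,interpolation=cv2.INTER_NEAREST))
```

```text
t 9.03 pos mm [533.58  79.99  71.78] yaw 16.04 pitch(down+) 4.02 roll 0.01 F [ 0.   0.2 -2.6] w 10.9 dq 0.13
```

View pics/c8.png

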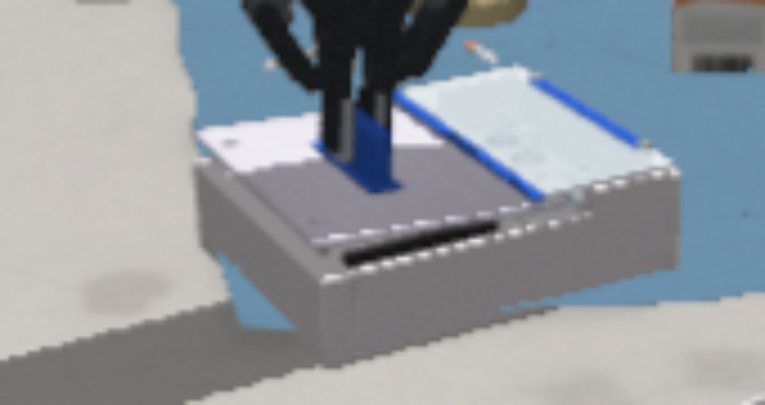

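View pics/c9.png

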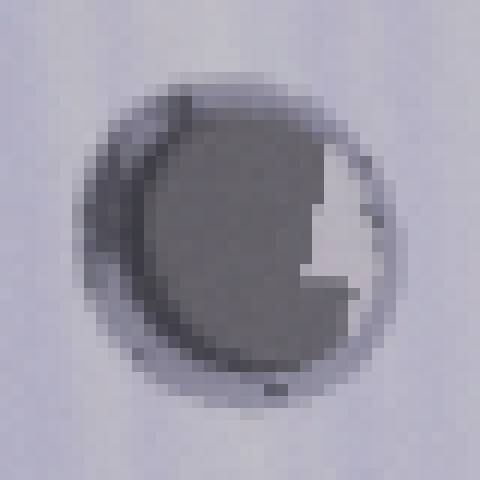

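Run:
```python
from h import *
f=load('w8');a=load('w1')
pin=plane(a,[(262.9,51.6)],.056)[0]
t=np.linspace(0,2*np.pi,40)
def circ(c,r): return np.array([c+[r*np.cos(x),r*np.sin(x),0] for x in t])
im=cv2.resize(f['color'][145:205,172:232,::-1],None,fx=10,fy=10,interpolation=cv2.INTER_NEAREST)
def dr(P,col):
    q=((proj(f,P)-[172,145]+.5)*10).astype(int); cv2.polylines(im,[q.reshape(-1,1,2)],True,col,1)
dr(circ(pin,.002),(0,0,255)); dr(circ(pin-[0,0,.003],.003),(0,255,0)); dr(circ(pin-[0,0,.006],.003),(255,0,0))
print(proj(f,[pin]), pin)
cv2.imwrite('pics/c10.png',im)
w=f['color']; print(w[175,[195,205,209,211]], f['range_z'][175,195:215])
```

```text
[[217.01038923 170.82851697]] [0.46880535 0.12337917 0.056     ]
[[ 98  95 102]
 [103 101 107]
 [181 176 187]
 [181 177 188]] [0.16597362 0.16455747 0.1660928  0.16549581 0.1661138  0.16719334
 0.16581284 0.16612676 0.16580959 0.16605602 0.16556679 0.16572751
 0.1652859  0.16716674 0.16582032 0.16524707 0.16522776 0.16613345
 0.16476487 0.14745983]
```

View pics/c10.png

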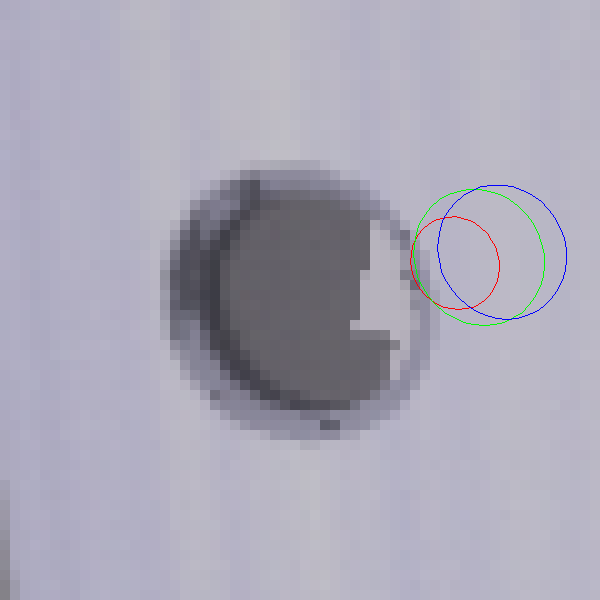

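Run:
```python
from h import *
f=load('w8');a=load('w1'); pin=plane(a,[(262.9,51.6)],.056)[0]
th=np.radians(4.02);yaw=np.radians(16.13);ex=np.array([np.cos(yaw),np.sin(yaw),0]);ey=np.array([-np.sin(yaw),np.cos(yaw),0])
T=np.array([.53358,.07999,.07178])
for u,z in((.0,0),(.004,0)):
    h=-.050*np.cos(th)+(-.0101+u)*np.sin(th); zz=.05*np.sin(th)+(-.0101+u)*np.cos(th)
    P=T+ex*h+ey*.06+[0,0,zz]; print('kinematic hole',P,'proj',proj(f,[P]))
hm=plane(f,[(201.5,174.5)],P[2])[0]; print('measured hole top',hm,'pin',pin, 'diff in tray axes mm',(hm-pin)@ex*1e3,(hm-pin)@ey*1e3)
```

```text
kinematic hole [0.46831724 0.12357461 0.06521008] proj [[208.09851214 171.88722923]]
kinematic hole [0.46858662 0.12365252 0.06920024] proj [[205.04041134 172.73600423]]
measured hole top [0.46729268 0.12254695 0.06920024] pin [0.46880535 0.12337917 0.056     ] diff in tray axes mm -1.684321956897643 -0.37920954845940913
```

Run:
```python
from h import *
def fr(f):
    yaw=np.radians(21.15);return np.array([np.cos(yaw),np.sin(yaw),0]),np.array([-np.sin(yaw),np.cos(yaw),0])
for t,T,rows,lo,hi in(('w4',[.52048,-.22266,.0101],(265,285),300,355),('w3',[.521,-.2246,.0709],(235,260),300,360),('w2',[.55164,-.29727,.1798],(110,140),308,350)):
    f=load(t); ex,ey=fr(f)
    for row in rows:
        line=f['color'][row].astype(int); print(t,row,[(u,tuple(line[u])) for u in range(lo,hi,1 if t!='w4' else 1) if abs(line[u]-line[u-1]).sum()>40])
    T=np.array(T)
```

```text
w4 265 [(303, (np.int64(33), np.int64(39), np.int64(76))), (328, (np.int64(27), np.int64(48), np.int64(122))), (351, (np.int64(90), np.int64(89), np.int64(105)))]
w4 285 [(303, (np.int64(53), np.int64(59), np.int64(85))), (304, (np.int64(23), np.int64(35), np.int64(79))), (350, (np.int64(91), np.int64(90), np.int64(104)))]
w3 235 [(312, (np.int64(56), np.int64(61), np.int64(85))), (313, (np.int64(29), np.int64(40), np.int64(84))), (323, (np.int64(32), np.int64(58), np.int64(135))), (324, (np.int64(35), np.int64(69), np.int64(163))), (341, (np.int64(29), np.int64(37), np.int64(79))), (342, (np.int64(35), np.int64(68), np.int64(158))), (346, (np.int64(38), np.int64(57), np.int64(123))), (347, (np.int64(171), np.int64(169), np.int64(193)))]
w3 260 [(313, (np.int64(31), np.int64(40), np.int64(79))), (346, (np.int64(48), np.int64(55), np.int64(84))), (347, (np.int64(87), np.int64(86), np.int64(102)))]
w2 110 [(314, (np.int64(92), np.int64(101), np.int64(151))), (315, (np.int64(51), np.int64(83), np.int64(176))), (317, (np.int64(48), np.int64(70), np.int64(143))), (318, (np.int64(43), np.int64(53), np.int64(100))), (335, (np.int64(52), np.int64(86), np.int64(180))), (338, (np.int64(44), np.int64(63), np.int64(136))), (339, (np.int64(191), np.int64(189), np.int64(206)))]
w2 140 [(314, (np.int64(87), np.int64(97), np.int64(138))), (315, (np.int64(52), np.int64(84), np.int64(178))), (318, (np.int64(46), np.int64(66), np.int64(134))), (334, (np.int64(48), np.int64(71), np.int64(147))), (335, (np.int64(51), np.int64(84), np.int64(179))), (338, (np.int64(100), np.int64(114), np.int64(153))), (339, (np.int64(188), np.int64(186), np.int64(204)))]
```

Run:
```python
from h import *
yaw=np.radians(21.15);ex=np.array([np.cos(yaw),np.sin(yaw),0]);ey=np.array([-np.sin(yaw),np.cos(yaw),0])
for t,pts,hole in(('w4',[(303.3,285),(350,285)],(201.5,174.7)),('w3',[(312.6,260),(346.8,260)],(240,161)),('w2',[(314.3,140),(338.3,140)],(263,51.5))):
    f=load(t); p=plane(f,pts,.006); h=plane(f,[hole],.004)[0]; m=p.mean(0)
    print(t,'flange w',np.linalg.norm(p[0]-p[1])*1e3,'cx',m@ex*1e3,'hole x,y',h@ex*1e3,h@ey*1e3,'hole-flange',(h-m)@ex*1e3)
T=np.array([.52048,-.22266,0]);print('TCP grip',T@ex*1e3,T@ey*1e3)
```

```text
w4 flange w 20.191036558414545 cx 404.30474496051175 hole x,y 353.72009146857323 -336.19360737422625 hole-flange -50.5846534919386
w3 flange w 20.41012526599322 cx 405.9391428887286 hole x,y 355.60042777148635 -336.2152585824724 hole-flange -50.33871511724229
w2 flange w 19.93860184589339 cx 405.7910602268309 hole x,y 355.15894829058004 -335.84313779901936 hole-flange -50.6321119362508
TCP grip 405.0818201397794 -395.4562238633291
```

Emit:
servo_tool([
  [[0.006,-0.022,0,0.02,0.02,-0.13,0.5],[0.006,-0.022,0,0.03,0.02,-0.13,0.5],[0.0074,-0.0231,0,0.02,0.02,-0.12,0.5],[0,0,0,0,0,0,0.5],[0,0,0,0,0,0,0.5],[0,0,0,0,0,0,0.5]],
])

```text
clock: 9.88
position: [0.5346, 0.0808, 0.0681]
ee_rot: [[-0.276, 0.961, -0.0], [0.961, 0.276, 0.0], [0.0, 0.0, -1.0]]
contact_force: [0.4, -0.1, -1.3]
width: 0.0107
```

Run:
```python
from h import *
st(); f=grab('wrist','w9');g=grab('side','s9');a=load('w1')
pin=plane(a,[(262.9,51.6)],.056)[0]
t=np.linspace(0,2*np.pi,40)
def circ(c,r): return np.array([c+[r*np.cos(x),r*np.sin(x),0] for x in t])
im=cv2.resize(f['color'][145:205,172:232,::-1],None,fx=10,fy=10,interpolation=cv2.INTER_NEAREST); im0=im.copy()
def dr(P,col):
    q=((proj(f,P)-[172,145]+.5)*10).astype(int); cv2.polylines(im,[q.reshape(-1,1,2)],True,col,1)
dr(circ(pin,.002),(0,0,255)); dr(circ(pin-[0,0,.003],.003),(0,255,0)); dr(circ(pin+[0,0,.006],.0045),(255,0,0))
cv2.imwrite('pics/c11.png',cv2.resize(np.hstack([im0,im]),None,fx=.66,fy=.66))
cv2.imwrite('pics/c12.png',cv2.resize(g['color'][180:270,210:380,::-1],None,fx=4.5,fy=4.5))
```

```text
t 9.88 pos mm [534.63  80.75  68.08] yaw 16.04 pitch(down+) -0.0 roll 0.02 F [ 0.4 -0.1 -1.3] w 10.7 dq 0.1
```

View pics/c11.png

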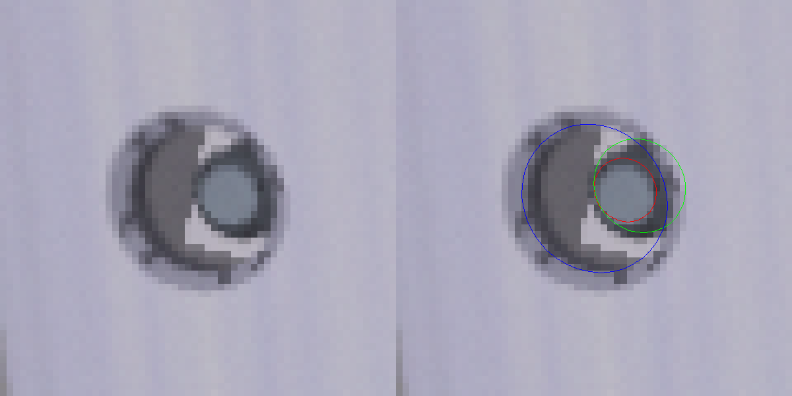

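View pics/c12.png

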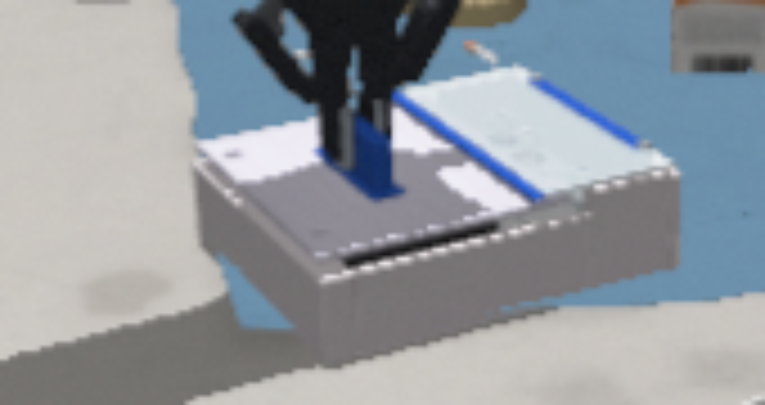

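Emit:
servo_tool([
  [[0,0,0,0,0,-0.1,0.5],[0,0,0,0,0,-0.1,0.5],[0,0,0,0,0,-0.1,0.5],[0,0,0,0,0,-0.1,0.5],[0,0,0,0,0,0,0.5],[0,0,0,0,0,0,0.5]],
])

```text
clock: 10.72
position: [0.5345, 0.0807, 0.0641]
ee_rot: [[-0.276, 0.961, -0.0], [0.961, 0.276, 0.0], [0.0, 0.0, -1.0]]
contact_force: [-0.1, -0.4, 1.7]
width: 0.0106
```

Run:
```python
from h import *
st(); f=grab('wrist','w10')
```

```text
t 10.72 pos mm [534.49  80.68  64.11] yaw 16.04 pitch(down+) -0.0 roll 0.01 F [-0.1 -0.4  1.7] w 10.6 dq 0.06
```

Emit:
servo_tool([
  [[0,0,0,0,0,-0.1,0.5],[0,0,0,0,0,-0.1,0.5],[0,0,0,0,0,-0.1,0.5],[0,0,0,0,0,0,0.5]],
])

```text
clock: 11.28
position: [0.5345, 0.0807, 0.0611]
ee_rot: [[-0.276, 0.961, -0.0], [0.961, 0.276, 0.0], [0.0, 0.0, -1.0]]
contact_force: [-2.1, -1.5, 4.8]
width: 0.0103
```

Run:
```python
from h import *
st()
```

```text
t 11.28 pos mm [534.55  80.67  61.08] yaw 16.03 pitch(down+) -0.0 roll 0.01 F [-2.1 -1.5  4.8] w 10.3 dq 0.11
```

Emit:
servo_tool([
  [[0,0,0,0,0,-0.05,0.5],[0,0,0,0,0,-0.05,0.5],[0,0,0,0,0,0,0.5],[0,0,0,0,0,0,0.5]],
])

```text
clock: 11.78
position: [0.5346, 0.0807, 0.0602]
ee_rot: [[-0.276, 0.961, 0.0], [0.961, 0.276, 0.0], [0.0, 0.0, -1.0]]
contact_force: [-2.4, -0.3, 5.7]
width: 0.0106
```

Run:
```python
from h import *
st()
```

```text
t 11.78 pos mm [534.57  80.69  60.17] yaw 16.04 pitch(down+) -0.01 roll 0.01 F [-2.4 -0.3  5.7] w 10.6 dq 0.1
```

Emit:
servo_tool([
  [[0,0,0,0,0,-0.05,0.5],[0,0,0,0,0,0,0.5],[0,0,0,0,0,0,0.5]],
])

```text
clock: 12.15
position: [0.5346, 0.0807, 0.0601]
ee_rot: [[-0.276, 0.961, 0.0], [0.961, 0.276, 0.0], [0.0, 0.0, -1.0]]
contact_force: [-5.3, 0.2, 10.8]
width: 0.0105
```

Run:
```python
from h import *
st()
```

```text
t 12.15 pos mm [534.58  80.72  60.09] yaw 16.04 pitch(down+) -0.01 roll 0.01 F [-5.3  0.2 10.8] w 10.5 dq 0.1
```

Emit:
servo_tool([
  [[0,0,0,0,0,-0.04,0.5],[0,0,0,0,0,0,0.5],[0,0,0,0,0,0,0.5]],
])

```text
clock: 12.52
position: [0.5346, 0.0807, 0.0601]
ee_rot: [[-0.276, 0.961, 0.0], [0.961, 0.276, 0.0], [0.0, 0.0, -1.0]]
contact_force: [-7.1, -1.5, 14.4]
width: 0.0106
```

Run:
```python
from h import *
st()
```

```text
t 12.53 pos mm [534.57  80.71  60.06] yaw 16.03 pitch(down+) -0.02 roll 0.01 F [-7.1 -1.5 14.4] w 10.6 dq 0.09
```

Run:
```python
from h import *
f=grab('wrist','w11');g=grab('side','s11');s=grab('scene','sc11')
cv2.imwrite('pics/c13.png',cv2.resize(f['color'][145:205,172:232,::-1],None,fx=8,fy=8,interpolation=cv2.INTER_NEAREST))
a=cv2.resize(g['color'][180:270,210:380,::-1],(780,413)); cv2.imwrite('pics/c14.png',a)
cv2.imwrite('pics/c15.png',cv2.resize(s['color'][180:280,200:335,::-1],None,fx=5.5,fy=5.5))
b=load('side0'); 
def edge(f):
    hsv=cv2.cvtColor(f['color'],cv2.COLOR_RGB2HSV); m=cv2.inRange(hsv,(105,150,60),(130,255,255)); m[:,:315]=0; m[:194]=0;m[232:]=0;m[:,362:]=0
    v,u=np.nonzero(m); return u.mean(),v.mean(),len(u)
print(edge(b),edge(g))
# plate height relative to rim from wrist depth, left side
for uv in[(250,150),(300,150),(400,150),(230,200)]: print(uv,cloud(f,[uv])[0])
```

```text
(np.float64(332.4875), np.float64(210.0625), 80) (np.float64(332.4875), np.float64(210.0625), 80)
(250, 150) [0.48580273 0.13823353 0.05546862]
(300, 150) [0.50464669 0.14357364 0.05484018]
(400, 150) [0.5421986  0.15450695 0.05608133]
(230, 200) [0.48243431 0.11679617 0.05578832]
```

View pics/c13.png

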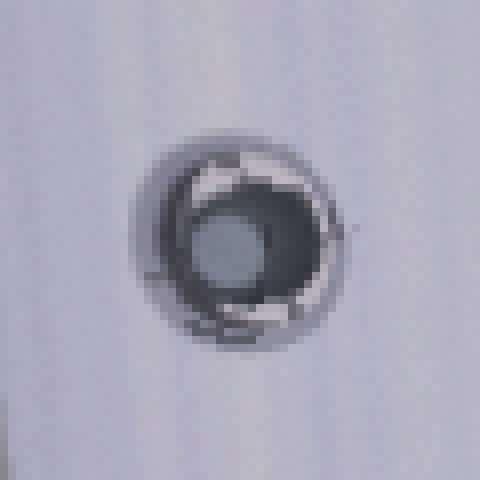

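View pics/c14.png

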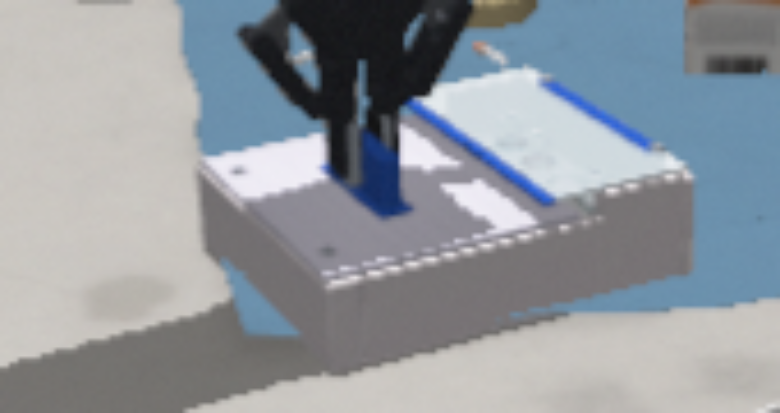

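View pics/c15.png

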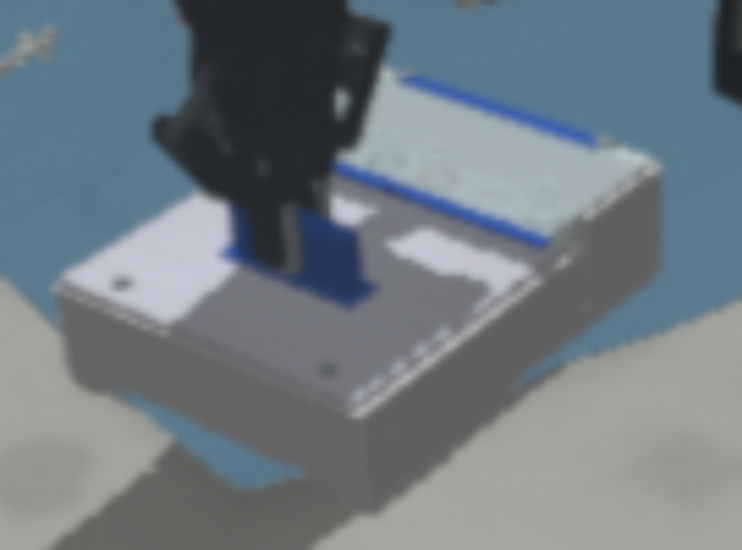

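Emit:
servo_tool([
  [[0,0,0,0,0,0,0.5],[0,0,0,0,0,0,0.5],[0,0,0,0,0,0,0.5]],
])

```text
clock: 13.05
position: [0.5346, 0.0807, 0.0601]
ee_rot: [[-0.276, 0.961, 0.0], [0.961, 0.276, 0.0], [0.0, 0.0, -1.0]]
contact_force: [-6.7, -1.0, 14.6]
width: 0.0103
```

Run:
```python
from h import *
st(); b=load('sc11');a=load('scene0')
d=np.abs(a['color'].astype(int)-b['color']).sum(2); print('dish/stapler region change',(d[225:300,365:435]>60).sum(),(d[295:355,440:480]>60).sum())
r.finish_job()
```

```text
t 13.05 pos mm [534.6   80.71  60.09] yaw 16.04 pitch(down+) -0.02 roll 0.01 F [-6.7 -1.  14.6] w 10.3 dq 0.14
dish/stapler region change 40 0
the job is handed in; nothing more can be done
```

The vial tray is closed. I gripped the cover by its blue handle, slid its rear edge under the lid with the cover tilted 4°, levelled it over the pins and pressed it down. I handed the job in at 13.05 s, still holding it pressed.

Last checks:
- **Flush:** the tool stopped hard at z = 60.1 mm, as expected for a flush cover, and held there with about 14.6 N downward (the seal needs 7.5 N). The wrist camera's depth put the plate top 1–2 mm above the expected 54 mm. It read about the same amount high when the cover lay on the desk, so I take this as camera offset.
- **Pins:** the wrist view shows the left pin inside its hole. The right hole was only seen from the scene and side cameras, so I infer it is seated from the level, flush plate and the matching angle.
- **Lid:** its blue front edge sits at exactly the same pixels in the side view as before the job.
- **Kidney dish and stapler:** the stapler area of the image is unchanged. About 40 pixels changed around the dish, which I take to be moved shadow or cover, because nothing came near it.

Two things did not go quite as planned:
- **Grip shift:** the cover moved about 1.4 mm as the fingers closed. I measured this and corrected for it before lowering.
- **Sideways force:** a steady force of about 7 N remained at the end, probably from a hole resting against its pin.

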